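# Lock the violet canister onto the screw store

### The arm

A 7-joint arm with a two-finger parallel gripper is mounted at the origin on the work surface. World frame = base frame: x ahead of the robot, y to its left, z up, the work surface at z = 0. Lengths are in m, angles in rad, forces in N, time in s.
With the tool pointing down it reaches from about 0.4 to 0.875 m from the base axis. Payload 19.3 kg.
Tool frame: the origin (TCP) lies midway between the tips of the shut fingers; the grasp point (between the pads) lies 19 mm behind it; z points along the fingers, y is the line along which they close (so a half turn about z gives the same grasp; the last joint's range is limited). The gripper opens to 85 mm and grips with 20 to 120 N. Pads are 22 mm wide; open, the fingers measure 114 mm over their backs; the gripper's body (76 mm by 85 mm) begins 54 mm behind the grasp point. The pads swing forward as they close: fully open they stand 13 mm farther back than shut.
Start: joints at [1.26, 0.521, -0.036, 1.599, 0.021, 1.021, -0.113], TCP at [0.149, -0.607, 0.209] pointing down, gripper open.
Joint ranges: [-2.91, 2.91], [-0.3, 2.13], [-1.5, 1.42], [0.17, 2.43], [-1.26, 4.41], [0.16, 1.93], [-2.52, 2.52]. Speed limits (rad/s): [1.89, 1.89, 2.39, 2.39, 3.01, 3.01, 3.01].

### API

Orientations are given as [roll, pitch, yaw] about the fixed x, y, z axes, in that order (R = Rz(yaw) Ry(pitch) Rx(roll)).
In Python, from workcell import bot gives the robot as it stands.
- The arm moves only by the tool move_arm, never from a script. Its argument "series" is a list of rows, each a list of 3 entries, a list of its own where there are three numbers: the shift along the tool's x, y, z in cm, then the turn, a rotation vector about the tool's x, y, z in rad, then the opening in per cent of the stroke, from 0 (shut) to 100 (fully open). A call has 1 to 20 rows; each row is the pose to reach, as a shift and turn from the pose commanded when the call began, along the tool's axes at that moment; what a row does not reach only later rows make up. A row lasts 1/12 s, in which the tool goes at most 41.7 mm and 7.16 degrees, less where a joint would pass 70% of its speed; a pose out of reach is approached as far as the arm can. A call with a gripper value outside its range is refused whole. The fingers move at their own pace and stop on an object; "squeeze" is the grip in N (left out, the last holds). Time passes only in rows, so rows that repeat a pose let the fingers close. It gives the time, the measured TCP pose, the force, the opening and the grip force at its end, in the units of the state.
- bot.observe(): the state, without advancing time (a new reading comes with each control period).
- bot.grab_frame(name): name is "side" or "top" or "wrist"; returns (picture, depth): 400x640x3 uint8, red, green, blue; 400x640 float32, m along the optical axis (not along the pixel's ray), 0 where there is no reading.
- bot.camera_params(name): a dict with "fovy" (degrees; the focal length in pixels is half the picture's height over the tangent of half this angle, whatever the lens; pixels are square), "cx", "cy" (the principal point, pixels), "dist_coeffs" ([k1, k2, p1, p2, k3] as OpenCV has them; the pictures are not rectified), "R" (3x3) and "t" (3): a world point X has camera coordinates R X + t; the wrist camera has in their place "tool_from_camera" (4x4, takes a point from camera to tool coordinates, whose origin is the TCP and whose axes are the flange's). Camera axes: x right, y down, z forward; pixel columns grow to the right and rows downward; lengths in m; the calibration is good to about 2 mm. A picture is of the moment at which its call begins: read the wrist's pose just before it. camera_params takes no time and is no camera call.
- bot.job_done(): hands the job in; it is judged then, once.
Trained networks look in the newest picture that a camera, given by its name, has taken for a name from the list of things; names that differ only in an ending like _2 or _b are one class to them, and where a whole thing is asked for, a point or a joint stands for the part that bears it (a point fixed in the world has none). Each returns a list of dicts, best first, with "conf" (0 to 1); they miss things now and then, are a little off and sometimes report something else, mostly with a low value. They report only what shows in the picture. A call takes as long as a camera call. They do not tell look-alikes from the thing itself.
- bot.find_in(camera, thing): "bbox" ([left, top, right, bottom] in pixels, round what is visible of it).
- bot.trace(camera, thing): "mask" (400x640 bool, what is visible of it) and "bbox" ([left, top, right, bottom] in pixels, round what is visible of it).
The state is a dict: "clock": time; "qpos": joint angles; "qd": joint speeds; "joint_efforts": joint torques, N m; "position": TCP position; "tool_rot": TCP orientation; "force": force on the tool from outside, world axes, zero at the start; "moment": the same for the moment, N m; "grip_width": finger opening in m; "finger_force": force on a finger pad.
Only numpy, scipy, OpenCV 4.12 (cv2) and the standard library are available. Lean on these libraries where they do the work, as an engineer would, in place of code of your own. Each camera call takes 0.05 s, during which the arm holds its last target. There are 200 camera calls.

### The job

Put the violet canister back on the blue drum of the stacking screw store beside the lathe: lower it through the open bow-tie gap (yellow marks) in the drum's top until it stands on the socket floor, then turn it a quarter turn clockwise, seen from above, so that its lugs lock under the flange beneath the red marks, and let go. Leave the amber and green canisters standing where they are.

Things in the scene. Friction and masses are not known exactly. Their poses are not given: they have to be found in the camera images.
- violet: Violet canister, 0.18-0.35 kg, upright. Body 56 mm dia, lid 60 mm dia with its top 60 mm above the underside. On it a grip bar 50 long (x), 14 thick (y), 60 to 92 mm above the underside: pinch across its thickness. At the foot two lugs along +x and -x, in line with the bar: 16 wide, 8 high, tips 50 mm from the axis. Origin: centre of underside, z up. A half turn about z changes nothing.
- amber: The same shape and size as the violet one (amber), same origin and axes; a bystander, to be left standing.
- green: The same shape and size as the violet one (green), same origin and axes; a bystander, to be left standing.
- socket (a point): Socket floor centre, in a fixed blue drum 130 mm dia; floor 60, rim 77 mm above bench, z up. A flange (underside 12 mm above the floor) reaches in to 37 mm from the axis, cut away within 35 deg of +x and -x (yellow marks): lugs along x drop in, 9 mm play. Seated canister: origin here. Clockwise from above, lugs slide freely under it to lie along y (red marks); stop near 100 deg. Other way blocked.
Things that resemble listed ones, but are neither listed nor needed, are in the scene too. What is meant by the violet is not pink, and is the larger of those in its own colour.

How it is judged:
By the outcome, as a careful person would: the job done as asked, in the order asked, and still so for the second after the job is handed in, with the robot touching nothing.
It also fails if it takes over 45 s, if anything falls off the work surface, if the arm or the gripper's body presses on something with over 40 N, if the wrist force passes 120 N, or if a joint passes its speed limit or range.

## Working session

There is one attempt and no reset: what is moved stays moved. The work goes in short steps, Python scripts to look and compute and a tool call to move; the robot and the scene stay as the last step left them, time stands still between calls to the robot, and variables do not carry over. Pictures are saved under pics/ and viewed, at most 10 in all, crops included, and the job is handed in when it is done.

Besides the shell and the picture viewer there is one more tool, called after "Request:" as a command line: name --argument value ..., lists and objects as JSON in quotes. move_arm: Moves the arm, as the interface text tells. Its arguments: {"type":"object","properties":{"series":{"type":"array"},"squeeze":{"type":"number"}},"required":["series"]}

```bash
ls; mkdir -p pics; cat > h.py <<'E'
import numpy as np, cv2
from scipy.spatial.transform import Rotation as Ro
from workcell import bot
def K(p):
    f=200/np.tan(np.radians(p['fovy'])/2); return np.array([[f,0,p['cx']],[0,f,p['cy']],[0,0,1.]])
def cam2world(name,st=None):
    p=bot.camera_params(name)
    if name!='wrist':
        R=np.array(p['R']);t=np.array(p['t']); return R.T,-R.T@t
    T=np.array(p['tool_from_camera']); Rt=Ro.from_euler('xyz',st['tool_rot']).as_matrix()
    return Rt@T[:3,:3], Rt@T[:3,3]+np.array(st['position'])
def cloud(name,depth,st=None):
    p=bot.camera_params(name)
    v,u=np.mgrid[0:400,0:640]
    uv=np.stack([u,v],-1).reshape(-1,1,2).astype(np.float64)
    n=cv2.undistortPoints(uv,K(p),np.array(p['dist_coeffs'],float)).reshape(400,640,2)
    X=np.concatenate([n,np.ones((400,640,1))],-1)*depth[...,None]
    R,c=cam2world(name,st); W=X@R.T+c
    W[depth<=0]=np.nan
    return W
def snap(name,fn=None):
    st=bot.observe(); im,d=bot.grab_frame(name)
    if fn: cv2.imwrite('pics/'+fn,cv2.cvtColor(im,cv2.COLOR_RGB2BGR))
    return im,cloud(name,d,st),st
E
python3 - <<'E'
from h import *
for c in ['top','side']:
    im,W,st=snap(c,c+'0.png'); np.savez(c+'0.npz',im=im,W=W)
    for th in ['violet','amber','green','socket']:
        for r in bot.trace(c,th):
            m=r['mask']; P=W[m]; P=P[~np.isnan(P[:,0])]
            z=np.percentile(P[:,2],98) if len(P) else 0
            print(c,th,round(r['conf'],2),np.round(r['bbox']),np.round(np.median(P,0),3) if len(P) else '',round(z,3),im[m].mean(0).round())
print(st)
E
```

```text
pics
top violet 0.94 [358. 213. 396. 259.] [ 0.447 -0.114  0.06 ] 0.094 [ 98.  62. 127.]
top violet 0.76 [309. 234. 335. 258.] [ 0.421 -0.011  0.041] 0.065 [105.  68. 135.]
top violet 0.57 [408. 261. 465. 292.] [ 0.374 -0.229  0.06 ] 0.094 [164. 101. 120.]
top amber 0.72 [305. 138. 342. 180.] [ 0.596 -0.007  0.06 ] 0.094 [158. 105.  63.]
top green 0.85 [419. 154. 460. 198.] [ 0.576 -0.234  0.06 ] 0.094 [58. 93. 65.]
top green 0.68 [160. 153. 260. 247.] [0.504 0.215 0.06 ] 0.08 [69. 69. 76.]
top socket 0.55 [159. 151. 260. 247.] [0.505 0.216 0.06 ] 0.08 [70. 70. 76.]
side violet 0.93 [275. 241. 324. 285.] [ 0.453 -0.135  0.059] 0.093 [81. 62. 86.]
side violet 0.72 [273. 209. 290. 242.] [ 0.426 -0.025  0.039] 0.063 [80. 59. 84.]
side violet 0.69 [243. 299. 278. 362.] [ 0.379 -0.255  0.059] 0.093 [123.  83.  88.]
side amber 0.88 [345. 189. 389. 230.] [ 0.602 -0.025  0.057] 0.093 [114.  83.  57.]
side green 0.88 [354. 296. 404. 340.] [ 0.579 -0.257  0.059] 0.094 [72. 86. 63.]
side socket 0.83 [270. 110. 352. 177.] [0.515 0.189 0.056] 0.079 [68. 65. 65.]
{'clock': 0.25, 'qpos': array([ 1.25978975,  0.52170794, -0.03627863,  1.59969577,  0.02117028,
        1.0210882 , -0.11279327]), 'qd': array([-2.46849362e-04, -1.72237286e-03, -1.15422857e-03, -3.01066445e-03,
       -1.54949560e-05,  1.64040764e-03, -5.53264648e-04]), 'joint_efforts': array([-2.02458104e-03, -9.26204824e+01,  1.97617359e+00, -3.69722450e+01,
        1.77947333e-02,  5.75272628e-03,  1.29290916e-05]), 'position': array([ 0.14897846, -0.60682952,  0.20852887]), 'tool_rot': array([-3.14107770e+00,  2.65786078e-05,  2.40739863e-01]), 'force': array([-0.23642395,  0.04086947, -0.90132093]), 'moment': array([ 0.00292272, -0.02774293, -0.01352662]), 'finger_force': 0.0, 'grip_width': 0.08540585940139617}
```

```bash
cat > m.py <<'E'
from h import *
D=np.load('top0.npz'); im,W=D['im'],D['W']
def bar(W,c,lo=.075,hi=.1,r=.045):
    m=(np.hypot(W[...,0]-c[0],W[...,1]-c[1])<r)&(W[...,2]>lo)&(W[...,2]<hi)
    P=W[m]; (x,y),(w,h),a=cv2.minAreaRect((P[:,:2]*1000).astype(np.float32))
    C=np.cov(P[:,:2].T); e,V=np.linalg.eigh(C); v=V[:,1]
    return P[:,:2].mean(0),(x,y),(w,h),np.degrees(np.arctan2(v[1],v[0])),len(P)
if __name__=='__main__':
    for n,c in dict(v=(.447,-.114),vs=(.421,-.011),a=(.596,-.007),g=(.576,-.234),p=(.374,-.229)).items():
        print(n,bar(W,c) if n!='vs' else bar(W,c,.05))
    s=(np.hypot(W[...,0]-.505,W[...,1]-.216)<.08)
    hsv=cv2.cvtColor(im,cv2.COLOR_RGB2HSV)
    H,S,V=[hsv[...,i].astype(int) for i in range(3)]
    rim=s&(W[...,2]>.07)
    print('rim circle',cv2.minEnclosingCircle((W[rim][:,:2]*1000).astype(np.float32)),W[rim].mean(0))
    for nm,m in dict(yellow=s&(H>18)&(H<38)&(S>110)&(V>70),red=s&((H<8)|(H>172))&(S>110)&(V>60)).items():
        k,l,stt,ce=cv2.connectedComponentsWithStats(m.astype(np.uint8))
        for i in range(1,k):
            if stt[i,4]>4: print(nm,stt[i],np.nanmean(W[l==i],0).round(4))
    a=cv2.resize(im[130:300,140:480],(800,400),interpolation=cv2.INTER_CUBIC); 
    cv2.imwrite('pics/top_crop.png',a[...,::-1])
E
python3 m.py
```

```text
v (array([ 0.45150701, -0.11708325]), (452.39031982421875, -117.89814758300781), (13.996478080749512, 50.33088302612305), np.float64(146.04083935011388), 212)
vs (array([ 0.42376969, -0.01138313]), (424.37939453125, -11.401546478271484), (9.749170303344727, 32.984439849853516), np.float64(105.76582938182375), 98)
a (array([ 0.60455042, -0.00820038]), (607.0814819335938, -8.51481819152832), (14.372584342956543, 50.94704055786133), np.float64(145.83295996903126), 221)
g (array([ 0.58306244, -0.23982651]), (584.7598266601562, -241.10406494140625), (13.986310005187988, 50.6352653503418), np.float64(141.77959229217987), 199)
p (array([ 0.37543788, -0.23628147]), (375.91583251953125, -237.89248657226562), (50.65726852416992, 14.249792098999023), np.float64(86.7055358263808), 249)
rim circle ((515.3511352539062, 226.862060546875), 65.7619400024414) [0.51427572 0.22586492 0.07718857]
yellow [213 160   7   5  19] [0.5729 0.2028 0.0779]
yellow [182 217   7   6  27] [0.4589 0.2539 0.0679]
red [174 177   8   6  29] [0.535  0.2745 0.078 ]
red [221 199   8   6  30] [0.4949 0.1787 0.0784]
```

View pics/side0.png

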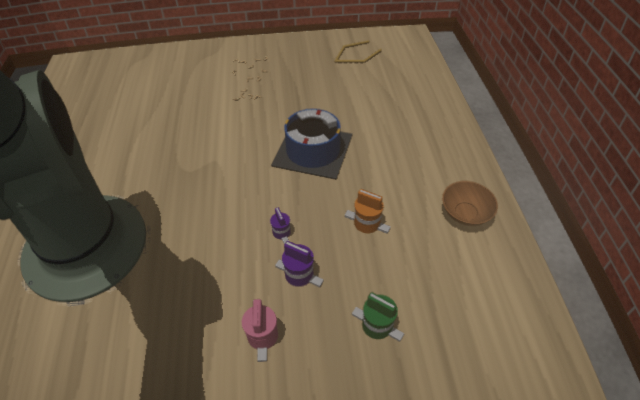

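```bash
sleep 1
```

```text
(no output)
```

View pics/top_crop.png

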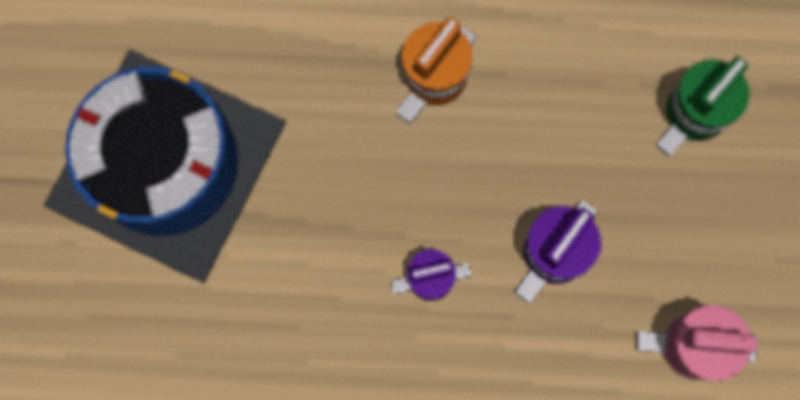

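Top view: the large violet is at (377,236), in the crop at (565,243). The small violet look-alike is at (323,246) and the pink one at (437,276). Amber is at (323,159), green at (440,176). The large violet with the bar at about 146° is the one meant, since it is the larger in its own colour and not pink. The crop confirms this. The drum shows yellow marks at (216,162) and (185,220), giving a gap axis of about 157°.

Request:
move_arm --series '[[[41.1,-40.3,0],[0,0,-2.307],70],[[41.1,-40.3,0],[0,0,-2.307],70],[[41.1,-40.3,0],[0,0,-2.307],70],[[41.1,-40.3,0],[0,0,-2.307],70],[[41.1,-40.3,0],[0,0,-2.307],70],[[41.1,-40.3,0],[0,0,-2.307],70],[[41.1,-40.3,0],[0,0,-2.307],70],[[41.1,-40.3,0],[0,0,-2.307],70],[[41.1,-40.3,0],[0,0,-2.307],70],[[41.1,-40.3,0],[0,0,-2.307],70],[[41.1,-40.3,0],[0,0,-2.307],70],[[41.1,-40.3,0],[0,0,-2.307],70],[[41.1,-40.3,0],[0,0,-2.307],70],[[41.1,-40.3,0],[0,0,-2.307],70],[[41.1,-40.3,0],[0,0,-2.307],70],[[41.1,-40.3,0],[0,0,-2.307],70],[[41.1,-40.3,0],[0,0,-2.307],70],[[41.1,-40.3,0],[0,0,-2.307],70],[[41.1,-40.3,0],[0,0,-2.307],70],[[41.1,-40.3,0],[0,0,-2.307],70]]'

```text
clock: 2.17
position: [0.4521, -0.1177, 0.2088]
tool_rot: [3.141, 0.0, 2.551]
force: [-0.6, -0.4, -0.6]
grip_width: 0.0594
finger_force: 0.0
```

```bash
cat > w.py <<'E'
from m import *
import sys
im,W,st=snap('wrist',sys.argv[1])
print(bar(W,(.4515,-.1175),.08,.1),st['position'],st['tool_rot'],st['qpos'].round(2))
E
python3 w.py w1.png
```

```text
(array([ 0.45026108, -0.11558607]), (451.6490478515625, -116.21971130371094), (13.355670928955078, 49.31700897216797), np.float64(145.48343624161387), 843) [ 0.45209322 -0.11773205  0.2088235 ] [3.14146217e+00 1.46031980e-05 2.55057496e+00] [ 0.74  0.35 -0.75  1.97  0.29  0.93  0.81]
```

View pics/w1.png

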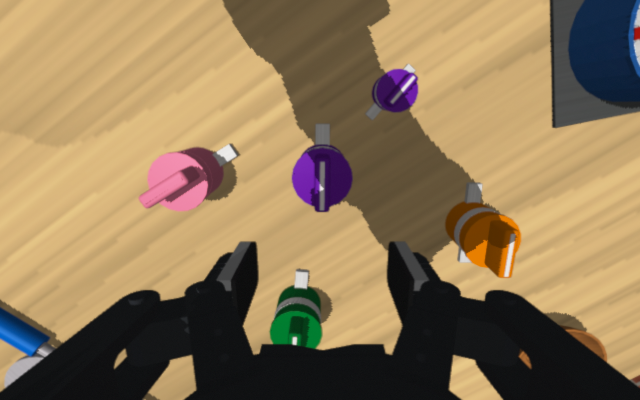

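The wrist view shows the violet canister centred at (322,178), with its bar between the finger lines and in line with tool x. Neighbours are clear. Descending.

Request:
move_arm --series '[[[0.1,0,4],[0,0,0],60],[[0.1,0,8],[0,0,0],60],[[0.1,0,11],[0,0,0],60],[[0.1,0,13],[0,0,0],60],[[0.1,0,14.3],[0,0,0],60],[[0.1,0,14.3],[0,0,0],60],[[0.1,0,14.3],[0,0,0],0],[[0.1,0,14.3],[0,0,0],0],[[0.1,0,14.3],[0,0,0],0],[[0.1,0,14.3],[0,0,0],0],[[0.1,0,14.3],[0,0,0],0],[[0.1,0,14.3],[0,0,0],0],[[0.1,0,14.3],[0,0,0],0],[[0.1,0,14.3],[0,0,0],0],[[0.1,0,14.3],[0,0,0],0],[[0.1,0,14.3],[0,0,0],0]]' --squeeze 60

```text
clock: 3.55
position: [0.4517, -0.1176, 0.0669]
tool_rot: [-3.142, 0.002, 2.547]
force: [-1.7, -1.0, 9.0]
grip_width: 0.0109
finger_force: 58.7
```

Request:
move_arm --series '[[[0,0,-2],[0,0,0],0],[[0,0,-5],[0,0,0],0],[[0,0,-9],[0,0,0],0],[[0,0,-13],[0,0,0],0],[[0.5,1,-13],[0,0,0],0],[[1.5,3.5,-13],[0,0,-0.05],0],[[3,7,-13],[0,0,-0.1],0],[[4.5,10.5,-13],[0,0,-0.15],0],[[6,14,-13],[0,0,-0.19],0],[[7.5,17.5,-13],[0,0,-0.19],0],[[9,21,-13],[0,0,-0.19],0],[[10.5,24.5,-13],[0,0,-0.19],0],[[12,28,-13],[0,0,-0.19],0],[[13.2,30.5,-13],[0,0,-0.19],0],[[14,32.1,-13],[0,0,-0.19],0],[[14,32.1,-13],[0,0,-0.19],0],[[14,32.1,-13],[0,0,-0.19],0],[[14,32.1,-13],[0,0,-0.19],0]]'

```text
clock: 5.05
position: [0.5149, 0.2265, 0.196]
tool_rot: [-3.141, 0.0, 2.737]
force: [0.7, -0.3, -2.4]
grip_width: 0.0107
finger_force: 58.8
```

```bash
python3 - <<'E'
from h import *
im,W,st=snap('wrist'); im2,W2,_=snap('top'); im3,W3,_=snap('side')
a=cv2.resize(im,(480,300)); b=cv2.resize(im3[60:240,190:430],(400,300)); c=cv2.resize(im2[110:290,90:330],(400,300))
cv2.imwrite('pics/h1.png',np.vstack([cv2.resize(a,(800,500))[:300,:] if 0 else cv2.copyMakeBorder(a,0,0,160,160,0),np.hstack([b,c])])[...,::-1])
for n,I,X in (('w',im,W),('t',im2,W2),('s',im3,W3)):
    hsv=cv2.cvtColor(I,cv2.COLOR_RGB2HSV);H,S,V=[hsv[...,i].astype(int) for i in range(3)]
    s=(np.hypot(X[...,0]-.515,X[...,1]-.2265)<.09)
    lo=s&(X[...,2]<.09)
    for nm,m in dict(yellow=lo&(H>18)&(H<38)&(S>110)&(V>60),red=lo&((H<8)|(H>172))&(S>110)&(V>50)).items():
        k,l,t,ce=cv2.connectedComponentsWithStats(m.astype(np.uint8))
        for i in range(1,k):
            if t[i,4]>5: print(n,nm,t[i],np.nanmedian(X[l==i],0).round(4))
    # canister: violet and lugs
    m=s&(H>125)&(H<150)&(S>80)
    if m.sum()>20: P=X[m];print(n,'violet',m.sum(),P.mean(0).round(4),np.percentile(P[:,2],[2,98]).round(3))
    m=s&(X[...,2]>.115)&(X[...,2]<.150)&(S<70)
    P=X[m]; 
    if len(P)>5: print(n,'low pts',len(P),P.mean(0).round(4),P.min(0).round(3),P.max(0).round(3))
    rim=s&(X[...,2]>.07)&(X[...,2]<.085);print(n,'rim',rim.sum(),cv2.minEnclosingCircle((X[rim][:,:2]*1000).astype(np.float32)) if rim.sum()>9 else '')
E
```

```text
w yellow [312 109  20   8 150] [0.4569 0.2516 0.0765]
w red [372 179  20  11 204] [0.5343 0.2762 0.0769]
w red [255 181  19  10 190] [0.4944 0.1797 0.0769]
w violet 6759 [0.5057 0.2309 0.1943] [0.138 0.223]
w low pts 824 [0.4793 0.2421 0.1361] [0.466 0.229 0.13 ] [0.51  0.254 0.148]
w rim 6106 ((514.2841796875, 228.21461486816406), 65.63727569580078)
t rim 0 
s yellow [285 119   3   5   9] [0.4564 0.2504 0.0772]
s red [303 139   5   4  14] [0.4948 0.1778 0.0768]
s violet 632 [0.5134 0.2081 0.1804] [0.133 0.218]
s low pts 157 [0.5148 0.2182 0.1348] [0.468 0.194 0.127] [0.562 0.252 0.149]
s rim 841 ((516.0596313476562, 224.67665100097656), 66.91517639160156)
```

View pics/h1.png

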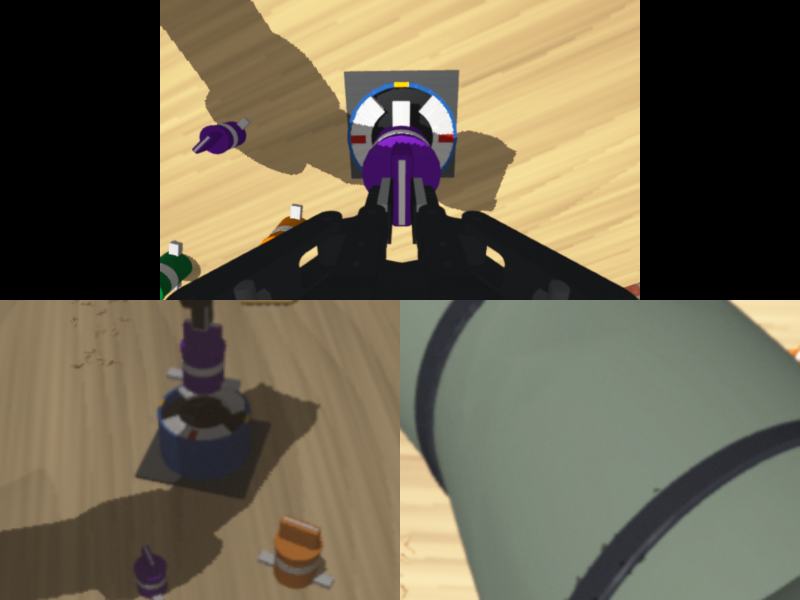

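The wrist view shows the lug and yellow mark both in picture column 401, with red marks at 357 and 446 symmetric about it. The canister is lined up with the gap and upright in the hand. Lowering part way.

Request:
move_arm --series '[[[0,0.1,2],[0,0,-0.01],0],[[0,0.1,4],[0,0,-0.01],0],[[0,0.1,4.8],[0,0,-0.01],0],[[0,0.1,5.3],[0,0,-0.01],0],[[0,0.1,5.6],[0,0,-0.01],0],[[0,0.1,5.9],[0,0,-0.01],0],[[0,0.1,6.2],[0,0,-0.01],0],[[0,0.1,6.2],[0,0,-0.01],0],[[0,0.1,6.2],[0,0,-0.01],0]]'

```text
clock: 5.95
position: [0.5154, 0.2284, 0.1341]
tool_rot: [3.141, 0.0, 2.748]
force: [-0.7, -0.7, -1.0]
grip_width: 0.0105
finger_force: 58.8
```

Request:
move_arm --series '[[[0,0,0.3],[0,0,0],0],[[0,0,0.5],[0,0,0],0],[[0,0,0.65],[0,0,0],0],[[0,0,0.7],[0,0,0],0],[[0,0,0.7],[0,0,0],0]]'

```text
clock: 6.37
position: [0.5154, 0.2283, 0.1272]
tool_rot: [3.142, 0.001, 2.748]
force: [-1.1, -1.8, 5.4]
grip_width: 0.0103
finger_force: 60.1
```

Contact is at the expected height, so it stands on the floor. Turning clockwise (positive about tool z).

Request:
move_arm --series '[[[0,0,0],[0,0,0.08],0],[[0,0,0],[0,0,0.16],0],[[0,0,0],[0,0,0.24],0],[[0,0,0],[0,0,0.32],0],[[0,0,0],[0,0,0.4],0],[[0,0,0],[0,0,0.48],0],[[0,0,0],[0,0,0.56],0],[[0,0,0],[0,0,0.64],0],[[0,0,0],[0,0,0.72],0],[[0,0,0],[0,0,0.8],0],[[0,0,0],[0,0,0.8],0]]'

```text
clock: 7.28
position: [0.5153, 0.2285, 0.127]
tool_rot: [3.141, 0.0, 1.944]
force: [-0.2, 0.0, 0.7]
grip_width: 0.0108
finger_force: 59.3
```

```bash
python3 -c "
from h import *
s=bot.observe();print(s['force'],s['moment'],s['position'],s['tool_rot'],s['qpos'].round(2))"
```

```text
[-0.23884102  0.0192177   0.65159768] [ 0.01407696 -0.08826921 -0.0817982 ] [0.51532112 0.22848371 0.12699563] [3.14109937e+00 9.59865575e-05 1.94383166e+00] [-0.13  0.58 -0.55  1.82  0.39  0.85 -0.5 ]
```

Request:
move_arm --series '[[[0,0,0],[0,0,0.08],0],[[0,0,0],[0,0,0.16],0],[[0,0,0],[0,0,0.24],0],[[0,0,0],[0,0,0.32],0],[[0,0,0],[0,0,0.4],0],[[0,0,0],[0,0,0.48],0],[[0,0,0],[0,0,0.56],0],[[0,0,0],[0,0,0.64],0],[[0,0,0],[0,0,0.72],0],[[0,0,0],[0,0,0.78],0],[[0,0,0],[0,0,0.78],0],[[0,0,0],[0,0,0.78],0]]'

```text
clock: 8.28
position: [0.5154, 0.2285, 0.127]
tool_rot: [3.141, -0.0, 1.172]
force: [1.1, 0.1, 4.7]
grip_width: 0.011
finger_force: 59.6
```

```bash
python3 - <<'E'
from h import *
s=bot.observe();print(s['force'],s['moment'])
im,W,st=snap('wrist')
im3,W3,_=snap('side')
a=cv2.resize(im,(640,400))[:340]; b=cv2.resize(im3[90:200,240:400],(640,440))[:250]
cv2.imwrite('pics/t1.png',np.vstack([a,b])[...,::-1])
E
```

```text
[1.13429985 0.05689825 4.72046842] [ 0.09728589 -0.09022657 -0.10485741]
```

View pics/t1.png

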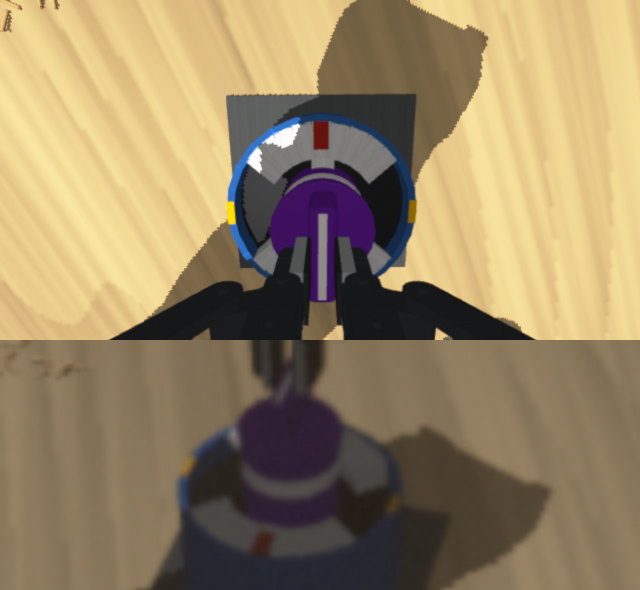

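The lug runs under the flange beneath the red mark (321,135), with the yellow gaps at (231,212) and (411,211) empty. It is locked, so I release and back off.

Request:
move_arm --series '[[[0,0,0],[0,0,0],30],[[0,0,0],[0,0,0],50],[[0,0,0],[0,0,0],60],[[0,0,0],[0,0,0],60],[[0,0,0],[0,0,0],60],[[0,0,0],[0,0,0],60],[[0,0,0],[0,0,0],60],[[0,0,-1],[0,0,0],60],[[0,0,-3],[0,0,0],60],[[0,0,-6],[0,0,0],60],[[0,0,-9],[0,0,0],60],[[0,0,-12],[0,0,0],60],[[0,0,-12],[0,0,0],60],[[0,0,-12],[0,0,0],60]]'

```text
clock: 9.55
position: [0.5158, 0.2286, 0.2489]
tool_rot: [3.139, -0.002, 1.168]
force: [0.3, 0.9, -0.0]
grip_width: 0.0511
finger_force: 0.0
```

```bash
python3 - <<'E'
from m import *
im,W,st=snap('wrist','end.png')
print(bar(W,(.515,.228),.138,.16),np.nanpercentile(W[np.hypot(W[...,0]-.515,W[...,1]-.228)<.04][:,2],[98]),st['force'])
im,W,_=snap('side')
for t in ['amber','green']:
    for r in bot.trace('side',t): P=W[r['mask']];print(t,r['conf'],np.nanmedian(P,0))
E
```

```text
(array([0.51607086, 0.23110019]), (515.6832275390625, 230.1136016845703), (48.914215087890625, 13.639936447143555), np.float64(66.91374912616257), 992) [0.3676893] [ 0.34187559  0.88199873 -0.04468004]
amber 0.83 [ 0.60231083 -0.02517594  0.05761116]
green 0.84 [ 0.57954036 -0.25655836  0.05909654]
```

View pics/end.png

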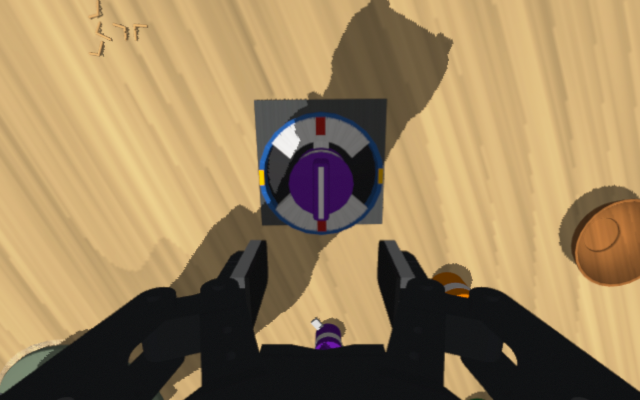

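The canister at (321,187) stands free with its bar along the red marks at (320,126) and (321,226), at 66.9°. Amber and green have not moved.

```bash
python3 -c "
from workcell import bot
print(bot.job_done())"
```

```text
the job is handed in; nothing more can be done
None
```

The violet canister stands on the socket floor, turned a quarter turn clockwise with its lugs locked under the red marks and released; amber and green did not move, and the job was handed in at about 10 s.

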